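# Empty the turned pot and show its inside to the document camera

## Task

A pupil's turned wooden pot has six steel nuts in it: pick the pot up, tip all the nuts into the empty square tub, and then hold the pot up to the document camera so that the class can look inside: the open mouth squarely facing the lens, centred on its line of sight and 16 cm in front of it. Finish while still holding the pot steady there in the gripper; do not touch the document camera, and leave the other things on the table where they are.

Things in the scene. Friction and masses are not known exactly. Their poses are not given: they have to be found in the camera images.
- pot: Round turned wooden pot, plain brown wood, open at the top: straight-sided, 60 mm outer diameter, 70 mm tall, wall 4 mm, floor 6 mm thick, about 70 g empty. It stands upright on the table to the right of the empty tub, with six steel nuts in it. Origin at the centre of its underside, z up along its axis towards the mouth; the yaw means nothing. (The solid round wooden blank of about the same size has no hollow.)
- pot_mouth (a point): Centre of the pot's open mouth, in the plane of its rim, 70 mm above the pot's underside along its axis; same axes as the pot.
- tub: The empty square green plastic tub, open at the top, 150 x 150 mm outside, 55 mm tall, walls and floor 4 mm; it is stuck down and does not move. Origin at the centre of its underside on the table, x and y along its sides, z up. (The oblong green tub with brushes is another one.)
- lens (a point): Centre of the front glass of the document camera's lens (a black ring 34 mm across on a white head of 70 x 60 x 45 mm). x points straight out of the lens along its line of sight, which slopes 35 to 55 degrees below level; y is level. The head hangs about 0.36 m above the table.
- visualiser: The document camera as a whole, fixed on the table to the left: white foot 130 x 160 x 22 mm, a post 22 mm thick, a level arm 0.38 m up and, at the arm's end, the head with the lens. Origin on the table under the foot; x is level, from the post towards the side that the lens looks to; the post stands at x = -30 mm, the head's tilt axis at x = 100 mm, 380 mm up.
- blank: Bystander: solid round wooden blank standing on end, 60 mm diameter, 75 mm tall; origin at the centre of its underside.
- glue: Bystander: white closed glue bottle, 52 mm diameter, 130 mm tall, standing; origin at the centre of its underside.
- plaque: Bystander: flat light wooden plaque, 100 x 150 x 10 mm, lying; origin at the centre of its underside.
- marker: Bystander: black marker pen, 130 mm long, 18 mm thick, lying along its x; origin under its middle.
- offcut: Bystander: light wooden offcut, 130 x 40 x 30 mm, lying along its x; origin at the centre of its underside.
- nut0: A steel hex nut, 15 mm across flats (17 mm across corners), 8 mm thick, 10 g; origin at the centre of one flat face. Starts lying loose in the bottom of the pot, one of six alike in two layers of three. The nuts are smooth: they slide down the pot's wall once it slopes more than about 20 degrees (the mouth that far below level), the last ones with a little shake.
- nut1: A steel hex nut, 15 mm across flats (17 mm across corners), 8 mm thick, 10 g; origin at the centre of one flat face. Starts lying loose in the bottom of the pot, one of six alike in two layers of three. The nuts are smooth: they slide down the pot's wall once it slopes more than about 20 degrees (the mouth that far below level), the last ones with a little shake.
- nut2: A steel hex nut, 15 mm across flats (17 mm across corners), 8 mm thick, 10 g; origin at the centre of one flat face. Starts lying loose in the bottom of the pot, one of six alike in two layers of three. The nuts are smooth: they slide down the pot's wall once it slopes more than about 20 degrees (the mouth that far below level), the last ones with a little shake.
- nut3: A steel hex nut, 15 mm across flats (17 mm across corners), 8 mm thick, 10 g; origin at the centre of one flat face. Starts lying loose in the bottom of the pot, one of six alike in two layers of three. The nuts are smooth: they slide down the pot's wall once it slopes more than about 20 degrees (the mouth that far below level), the last ones with a little shake.
- nut4: A steel hex nut, 15 mm across flats (17 mm across corners), 8 mm thick, 10 g; origin at the centre of one flat face. Starts lying loose in the bottom of the pot, one of six alike in two layers of three. The nuts are smooth: they slide down the pot's wall once it slopes more than about 20 degrees (the mouth that far below level), the last ones with a little shake.
- nut5: A steel hex nut, 15 mm across flats (17 mm across corners), 8 mm thick, 10 g; origin at the centre of one flat face. Starts lying loose in the bottom of the pot, one of six alike in two layers of three. The nuts are smooth: they slide down the pot's wall once it slopes more than about 20 degrees (the mouth that far below level), the last ones with a little shake.
Not all that is in view belongs to the job. What is shaped like the pot but green is not meant. What is shaped like the tub but red is not meant.

How it is judged:
By the outcome, as a careful person would: the job done as asked, in the order asked, and still so for the second after the job is handed in, while the arm keeps its last pose, push and grip.
It also fails if it takes over 48 s, if anything falls off the work surface, if the arm or the gripper's body presses on something with over 40 N, if the wrist force passes 120 N, or if a joint passes its speed limit or range.

## Robot

A 6-joint arm with a two-finger parallel gripper is mounted at the origin on the work surface. World frame = base frame: x ahead of the robot, y to its left, z up, the work surface at z = 0. Lengths are in m, angles in rad, forces in N, time in s.
With the tool pointing down it reaches from about 0.275 to 0.75 m from the base axis. Payload 10.2 kg.
Tool frame: the origin (TCP) lies midway between the tips of the shut fingers; the grasp point (between the pads) lies 19 mm behind it (env.hold_point_z is the distance from the TCP to the grasp point, in m); z points along the fingers, y is the line along which they close (so a half turn about z gives the same grasp; the last joint's range is limited). The gripper opens to 85 mm and grips with 20 to 120 N. Pads are 22 mm wide; open, the fingers measure 114 mm over their backs; the gripper's body (76 mm by 85 mm) begins 54 mm behind the grasp point. The pads swing forward as they close: fully open they stand 13 mm farther back than shut.
Start: joints at [-1.411, 0.313, 1.498, -0, 1.331, -0.223], TCP at [0.196, -0.487, 0.231] pointing down, gripper open.
Joint ranges: [-2.94, 2.94], [-0.97, 2.17], [0.19, 2.56], [-1.23, 4.37], [0.02, 3.11], [-2.88, 2.88]. Speed limits (rad/s): [2.39, 2.39, 3.01, 3.14, 3.14, 3.14].

## Interface

Orientations are given as a unit quaternion [x, y, z, w].
In Python, from bench import env, kinematics, monitor, eyes, job gives the robot as it stands. The module is installed in compiled form; this text tells all that it offers. Calls block until the motion is done:
- env.reach(position, orientation): joint-space move of the TCP to a pose.
- env.movel(position, velocity=0.15, frame=None, guard=None): straight line of the TCP; frame=None keeps the orientation; velocity is the mean speed in m/s. With guard (N) it stops when the force on the tool has changed by that much, and returns True; else False.
- env.set_joints(angles): joint-space move.
- env.release() and env.close_gripper(effort=None): open the fingers fully, or close them until they stop; effort is the grip in N (None keeps the last).
- env.hold(seconds).
- kinematics.ik(position, orientation): joint angles nearest the present ones, or None.
- monitor.sense(): the state.
- eyes.grab_frame(name): name is "side" or "top" or "wrist"; returns a dict with "frame" (420x560x3 uint8, red, green, blue), "mtx" (3x3 intrinsics, pixels), "view" (4x4, takes a point from world to camera coordinates). Camera axes: x right, y down, z forward; pixel columns grow to the right and rows downward; lengths in m; the calibration is good to about 2 mm. A picture is of the moment at which its call begins. There is no depth.
A pose or a line that the arm cannot do raises env.MotionError and nothing moves.
- job.hand_in(): hands the job in; it is judged then, once.
The state is a dict: "clock": time; "joints": joint angles; "qvel": joint speeds; "joint_efforts": joint torques, N m; "position": TCP position; "ee_rot": TCP orientation; "contact_force": force on the tool from outside, world axes, zero at the start; "ft_torque": the same for the moment, N m; "finger_gap": opening from 0.0 (shut) to 1.0 (fully open); "gripper_force": force on a finger pad.
Only numpy, scipy, OpenCV 4.12 (cv2) and the standard library are available. Lean on these libraries where they do the work, as an engineer would, in place of code of your own. Each camera call takes 0.05 s, during which the arm holds its last target. There are 200 camera calls.

## Working session

There is one attempt and no reset: what is moved stays moved. The work goes in short steps, each a Python script; the robot and the scene stay as the last script left them, time stands still between calls to the robot, and variables do not carry over. Pictures are saved under pics/ and viewed, at most 10 in all, crops included, and the job is handed in when it is done.

```bash
mkdir -p pics; cat > h.py <<'E'
import numpy as np, cv2
from scipy.spatial.transform import Rotation as R
from bench import env, kinematics, monitor, eyes, job
def snap(n,f,crop=None,s=1):
    d=eyes.grab_frame(n); im=d["frame"][:,:,::-1]
    np.savez(f"pics/{f}.npz",K=d["mtx"],V=d["view"],im=im)
    if crop: a,b,c,e=crop; im=im[b:e,a:c]
    cv2.imwrite(f"pics/{f}.png",cv2.resize(im,None,fx=s,fy=s,interpolation=cv2.INTER_CUBIC))
def ray(f,u,v):
    d=np.load(f"pics/{f}.npz"); V=d["V"]; r=V[:3,:3].T@np.linalg.solve(d["K"],[u,v,1.]); return -V[:3,:3].T@V[:3,3], r/np.linalg.norm(r)
def atz(f,u,v,z): o,r=ray(f,u,v); return o+r*(z-o[2])/r[2]
def tri(*obs):
    A=np.zeros((3,3));b=np.zeros(3);L=[]
    for f,u,v in obs:
        o,r=ray(f,u,v);P=np.eye(3)-np.outer(r,r);A+=P;b+=P@o;L.append((o,r,P))
    x=np.linalg.solve(A,b); return x,[float(np.linalg.norm(P@(x-o))) for o,r,P in L]
def proj(f,p):
    d=np.load(f"pics/{f}.npz"); q=d["K"]@(d["V"][:3,:3]@np.asarray(p)+d["V"][:3,3]); return q[:2]/q[2]
E
python3 - <<'E'
from h import *
for n in("side","top"): snap(n,n+"0",None,1.42)
for n in("side0","top0"): print(ray(n,280,210))
print(monitor.sense()["clock"])
E
```

```text
(array([-0.06132087,  0.60942843,  1.28514937]), array([ 0.46953961, -0.39526178, -0.78949393]))
(array([0.32847554, 0.05745382, 1.25934507]), array([ 0.22775911, -0.01186415, -0.97364523]))
0.1
```

View pics/side0.png

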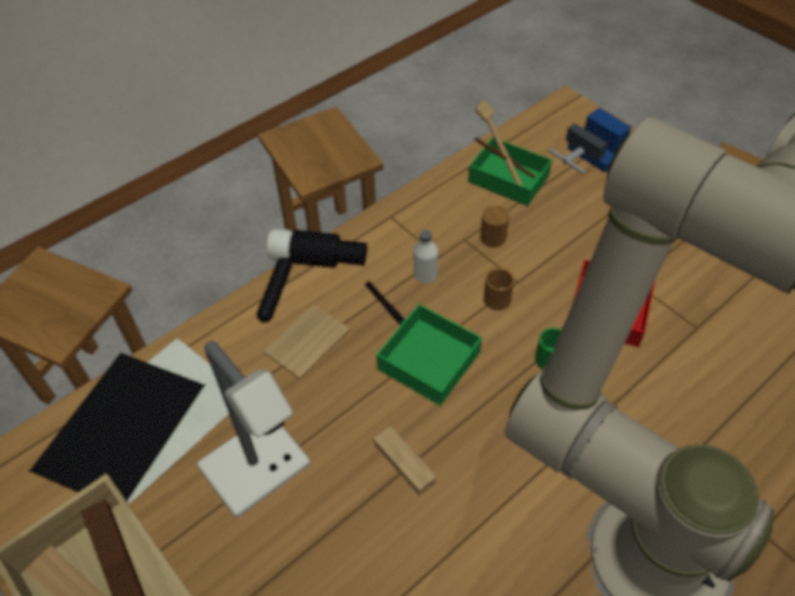

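View pics/top0.png

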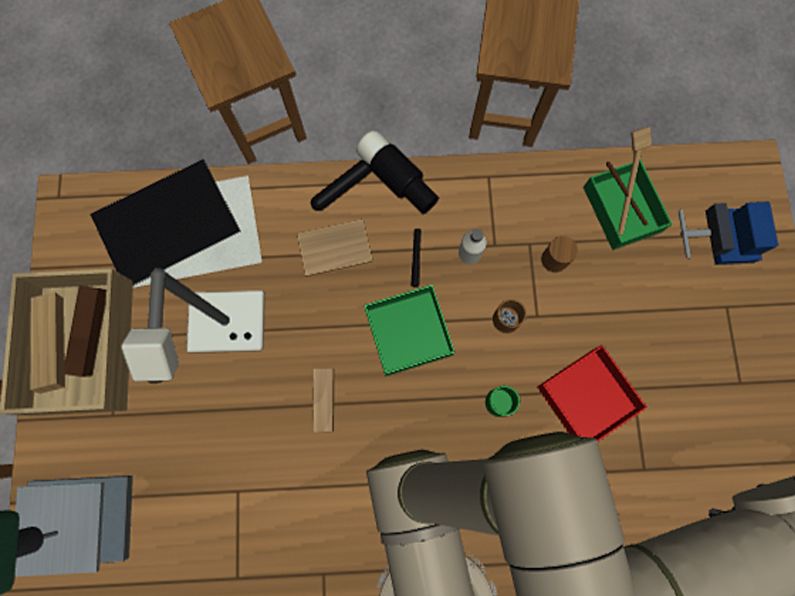

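Top view (1.42× scale): pot with nuts at (509,315), blank at (560,252), square tub centred at (409,330), visualiser foot corners at (188,292)/(263,292)/(262,350)/(187,352) and head at (150,355). The arm's end is towards the robot, so the lens looks roughly along −x. Side view: pot mouth at (499,281), tub centred at (430,355), head at (262,403).

```bash
python3 - <<'E'
from h import *
np.set_printoptions(precision=4,suppress=True)
S=1/1.42
for nm,t,s in [("pot rim",(509,313),(499,280)),("tub cornerNear(back-left side)",(366,304),(420,307)),]:
    pass
print("pot rim",tri(("top0",509*S,313*S),("side0",499*S,279.5*S)))
# tub rim corners top: left(366,304) top(432,287) right(453,352) bottom(387,374)
c=[(366,304),(432,287),(453,352),(387,374)]
P=np.array([atz("top0",u*S,v*S,.055) for u,v in c]);print("tub rim",P,P.mean(0),np.linalg.norm(np.diff(P,axis=0),axis=1))
# side tub rim corners
c=[(419,307),(481,345),(440,391),(377,352)]
Q=np.array([atz("side0",u*S,v*S,.055) for u,v in c]);print("tub side",Q,Q.mean(0))
c=[(188,292),(263,292),(262,350),(187,352)]
P=np.array([atz("top0",u*S,v*S,.022) for u,v in c]);print("foot",P,P.mean(0),np.linalg.norm(np.diff(P,axis=0),axis=1))
for n,u,v,z in[("blank",560,245,.075),("glue",476,235,.13),("hammerish",425,195,.05),("greenpot",503,398,.07),("marker",416,258,.018),("plaque",335,247,.01),("offcut",323,400,.03)]: print(n,atz("top0",u*S,v*S,z))
print("head",tri(("top0",150*S,345*S),("side0",262*S,400*S)))
d=eyes.grab_frame("wrist");T=monitor.sense()
Rt=R.from_quat(T["ee_rot"]).as_matrix();V=d["view"];o=-V[:3,:3].T@V[:3,3]
print("cam in tool",Rt.T@(o-T["position"]),"\n",Rt.T@V[:3,:3].T,d["mtx"],T["ee_rot"],env.hold_point_z)
E
```

```text
pot rim (array([ 0.5624, -0.1838,  0.069 ]), [0.002152386946775037, 0.0021523869467750395])
tub rim [[ 0.6012  0.1089  0.055 ]
 [ 0.6305 -0.0302  0.055 ]
 [ 0.492  -0.0641  0.055 ]
 [ 0.4542  0.0723  0.055 ]] [0.5445 0.0217 0.055 ] [0.1421 0.1426 0.1415]
tub side [[ 0.6249 -0.0237  0.055 ]
 [ 0.4769 -0.0511  0.055 ]
 [ 0.4545  0.0781  0.055 ]
 [ 0.5982  0.109   0.055 ]] [0.5386 0.0281 0.055 ]
foot [[0.6547 0.4905 0.022 ]
 [0.6464 0.3297 0.022 ]
 [0.5212 0.332  0.022 ]
 [0.525  0.4891 0.022 ]] [0.5868 0.4103 0.022 ] [0.1609 0.1252 0.1572]
blank [ 0.7019 -0.3009  0.075 ]
glue [ 0.714  -0.1193  0.13  ]
hammerish [ 0.8383 -0.0286  0.05  ]
greenpot [ 0.3937 -0.1547  0.07  ]
marker [ 0.7065 -0.0023  0.018 ]
plaque [0.7434 0.1738 0.01  ]
offcut [0.4105 0.2057 0.03  ]
head (array([0.4734, 0.4122, 0.3851]), [0.008454152596512778, 0.008454152596512646])
cam in tool [ 0.0771 -0.0006 -0.1441] 
 [[-0.0005 -0.9518 -0.3067]
 [ 1.     -0.0005 -0.0001]
 [-0.0001 -0.3067  0.9518]] [[293.8034   0.     279.6362]
 [  0.     293.8034 209.165 ]
 [  0.       0.       1.    ]] [ 0.9817  0.1902  0.     -0.0005] 0.0187
```

```bash
cat >> h.py <<'E'
POT=np.array([.5624,-.1838,0.]); TUB=np.array([.5415,.025,0.])
D=.022  # pot axis behind the TCP along the tool
def graspR(al,phi):
    c,s=np.cos,np.sin
    t=np.array([c(al)*c(phi),s(al)*c(phi),-s(phi)]); n=np.array([c(al)*s(phi),s(al)*s(phi),c(phi)])
    return np.c_[n,np.cross(t,n),t]
class G:  # grasp geometry: pot in the tool frame
    def __init__(s,phi,h):
        s.phi,s.h=phi,h; R0=graspR(0,phi); s.a=R0.T@[0,0,1]; s.m=np.array([0,0,-D])+s.a*(.07-h)
    def pose(s,mouth,a,psi):
        """TCP pose for mouth point and axis a; psi turns about a, psi=0: tool in the vertical plane of a, tool below/ahead"""
        a=a/np.linalg.norm(a); e=np.array([0,0,-1.])+a*a[2]
        e/=np.linalg.norm(e); e=R.from_rotvec(a*psi).apply(e)
        t=np.cos(s.phi)*e-np.sin(s.phi)*a; n=np.sin(s.phi)*e+np.cos(s.phi)*a
        M=np.c_[n,np.cross(t,n),t]; return mouth-M@s.m, M
def q(M): return R.from_matrix(M).as_quat()
E
python3 - <<'E'
from h import *
np.set_printoptions(precision=2,suppress=True,linewidth=150)
r=np.radians
for ph in(15,20):
  g=G(r(ph),.042)
  print("GRASP",ph)
  for al in range(-60,61,10):
    M=graspR(r(al),g.phi); p=POT+[0,0,g.h]+M[:,2]*D
    j=kinematics.ik(p,q(M)); j2=kinematics.ik(p-.1*M[:,2],q(M))
    if j is not None: print(al,np.array(j),j2 is not None)
g=G(r(15),.042)
print("FINAL")
for ps in range(-180,180,20):
    a=np.array([.7,0,.7]);p,M=g.pose(np.array([.347,.41,.247]),a,r(ps)); j=kinematics.ik(p,q(M))
    if j is not None: print(ps,np.array(j),p,M[:,2])
print("POUR")
for az in range(-180,180,30):
  for ps in range(-180,180,20):
    a=np.array([np.cos(r(az))*np.cos(r(50)),np.sin(r(az))*np.cos(r(50)),-np.sin(r(50))]);p,M=g.pose(TUB+[0,0,.12],a,r(ps)); j=kinematics.ik(p,q(M))
    if j is not None and M[2,2]<-.1: print(az,ps,np.array(j),p,M[:,2],"cam z",(p+M@[.1,0,-.144])[2])
E
```

```text
GRASP 15
-60 [-0.24  0.86  1.93  4.06  1.08 -1.86] True
-50 [-0.31  0.84  2.02  3.77  1.07 -1.74] True
-40 [-0.4   0.83  2.09  3.47  1.09 -1.64] True
-30 [-0.51  0.82  2.14  3.16  1.13 -1.57] True
-20 [-0.62  0.82  2.16  2.86  1.15 -1.52] True
-10 [-0.72  0.82  2.15  2.56  1.16 -1.47] True
0 [-0.81  0.82  2.11  2.28  1.17 -1.41] True
10 [-0.87  0.83  2.05  2.02  1.19 -1.33] True
20 [-0.91  0.85  1.96  1.78  1.22 -1.24] True
30 [-0.93  0.87  1.86  1.57  1.28 -1.15] True
40 [-0.93  0.91  1.75  1.4   1.37 -1.07] True
50 [-0.92  0.94  1.63  1.24  1.47 -1.02] True
60 [-0.9   0.99  1.5   1.12  1.58 -0.97] True
GRASP 20
-60 [-0.25  0.81  1.93  4.1   0.96 -1.92] True
-50 [-0.32  0.79  2.02  3.8   0.95 -1.79] True
-40 [-0.41  0.78  2.09  3.48  0.96 -1.67] True
-30 [-0.51  0.77  2.13  3.16  0.98 -1.58] True
-20 [-0.61  0.76  2.15  2.85  1.01 -1.5 ] True
-10 [-0.71  0.77  2.14  2.54  1.03 -1.43] True
0 [-0.8   0.77  2.11  2.25  1.05 -1.36] True
10 [-0.86  0.78  2.05  1.99  1.08 -1.27] True
20 [-0.9   0.8   1.96  1.74  1.13 -1.18] True
30 [-0.91  0.83  1.87  1.53  1.2  -1.1 ] True
40 [-0.92  0.8
[... 8261 characters left out ...]
.13] [ 0.72 -0.58 -0.39] cam z 0.09881303874584801
120 40 [ 0.19  0.87  1.37 -1.12  1.67  0.3 ] [ 0.55 -0.01  0.14] [-0.17 -0.95 -0.28] cam z 0.08854844818670787
120 60 [ 0.15  1.03  1.14 -1.09  2.    0.15] [ 0.54 -0.01  0.14] [-0.46 -0.88 -0.11] cam z 0.07282218306926623
150 -60 [-0.58  0.62  2.2   2.03  1.31  2.45] [0.58 0.03 0.14] [ 0.88  0.46 -0.11] cam z 0.07282218306926622
150 -40 [-0.42  0.49  2.27  2.43  0.99  2.27] [0.58 0.02 0.14] [ 0.95  0.17 -0.28] cam z 0.08854844818670787
150 -20 [-0.2   0.42  2.24  3.08  0.7   1.84] [0.58 0.01 0.13] [ 0.91 -0.14 -0.39] cam z 0.09881303874584799
150 0 [0.01 0.46 2.11 3.97 0.68 1.11] [0.57 0.01 0.13] [ 0.78 -0.45 -0.42] cam z 0.10237789363603174
```

```bash
python3 - <<'E'
from h import *
np.set_printoptions(precision=3,suppress=True,linewidth=150)
r=np.radians; S=1/1.42
print("red",np.array([atz("top0",u*S,v*S,.055)[:2] for u,v in[(602,348),(540,388),(645,405)]]))
g=G(r(17),.045)
for al in(70,80,90,100):
    M=graspR(r(al),g.phi); p=POT+[0,0,g.h]+M[:,2]*D
    for q0 in(p,p-.1*M[:,2],p-.13*M[:,2]+[0,0,.12]):
        j=kinematics.ik(q0,q(M)); print(al,q0,None if j is None else np.array(j))
L=np.array([.46,.41,.36])
for hd in(0,20,40,60,80):
  for el in(0,15):
    t=np.array([np.cos(r(hd))*np.cos(r(el)),np.sin(r(hd))*np.cos(r(el)),np.sin(r(el))]); M=graspR(r(hd),r(-el))
    C=L-.27*np.array([np.cos(r(hd)),np.sin(r(hd)),.0]); 
    for dz in(-.1,-.02):
      p=C+[0,0,dz]-M@[.077,0,-.144]; j=kinematics.ik(p,q(M))
      if j is not None: print("view",hd,el,dz,p,np.array(j))
E
```

```text
red [[ 0.485 -0.368]
 [ 0.411 -0.233]
 [ 0.366 -0.439]]
70 [ 0.57  -0.164  0.039] [-0.868  1.018  1.378  0.989  1.678 -0.937]
70 [ 0.537 -0.254  0.068] [-0.994  1.024  1.252  0.909  1.822 -0.891]
70 [ 0.527 -0.281  0.197] [-1.028  0.856  1.195  0.946  1.98  -0.719]
80 [ 0.566 -0.163  0.039] [-0.833  1.071  1.245  0.89   1.805 -0.931]
80 [ 0.549 -0.257  0.068] [-0.941  1.109  1.054  0.844  1.968 -0.866]
80 [ 0.544 -0.286  0.197] [-0.969  0.966  0.974  0.912  2.131 -0.69 ]
90 [ 0.562 -0.163  0.039] [-0.795  1.127  1.112  0.799  1.934 -0.942]
90 [ 0.562 -0.258  0.068] [-0.884  1.203  0.843  0.792  2.122 -0.848]
90 [ 0.562 -0.287  0.197] [-0.908  1.087  0.728  0.901  2.292 -0.651]
100 [ 0.559 -0.163  0.039] [-0.752  1.183  0.979  0.709  2.062 -0.97 ]
100 [ 0.575 -0.257  0.068] [-0.825  1.311  0.607  0.756  2.288 -0.831]
100 [ 0.58  -0.286  0.197] [-0.845  1.235  0.426  0.942  2.473 -0.569]
view 0 0 -0.1 [0.334 0.41  0.183] [ 1.099  0.629  2.049  4.284  1.366 -1.989]
view 0 0 -0.02 [0.334 0.41  0.263] [ 1.099  0.436  2.038  4.331  1.285 -2.184]
view 0 15 -0.1 [0.349 0.41  0.223] [ 1.047  
[... 694 characters left out ...]
375 0.339 0.303] [ 0.304  0.29   2.485  2.76   1.493 -1.432]
view 60 0 -0.1 [0.397 0.301 0.183] [-0.139  0.526  2.429  1.949  1.501 -1.398]
view 60 0 -0.02 [0.397 0.301 0.263] [-0.139  0.222  2.412  1.911  1.387 -1.095]
view 60 15 -0.1 [0.405 0.314 0.223] [-0.057  0.63   2.373  2.066  1.768 -1.444]
view 60 15 -0.02 [0.405 0.314 0.303] [-0.057  0.34   2.376  2.098  1.628 -1.193]
view 80 0 -0.1 [0.438 0.286 0.183] [-0.211  0.608  2.112  1.537  1.586 -1.149]
view 80 0 -0.02 [0.438 0.286 0.263] [-0.211  0.402  2.1    1.541  1.593 -0.931]
view 80 15 -0.1 [0.441 0.301 0.223] [-0.149  0.684  2.087  1.691  1.805 -1.19 ]
view 80 15 -0.02 [0.441 0.301 0.303] [-0.149  0.476  2.09   1.737  1.776 -0.981]
```

```bash
cat >> h.py <<'E'
r=np.radians; AL=r(88); g=G(r(17),.045); MG=graspR(AL,g.phi); PG=POT+[0,0,g.h]+MG[:,2]*D
def clk(s=""): print(s,round(monitor.sense()["clock"],2))
E
python3 - <<'E'
from h import *
np.set_printoptions(precision=4,suppress=True)
env.reach(PG-.13*MG[:,2]+[0,0,.12],q(MG)); clk("wp")
snap("wrist","w1",None,1.42); snap("top","top1")
print(proj("w1",POT+[0,0,.07])*1.42,proj("w1",POT)*1.42)
E
```

```text
wp 1.66
[399.143  397.6367] [398.914  453.0527]
```

View pics/w1.png

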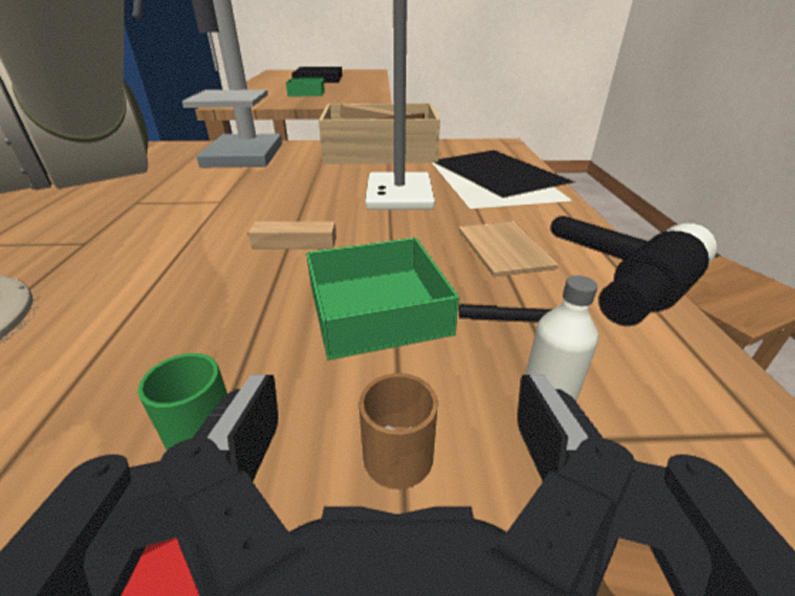

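The wrist view shows the pot's mouth centred at (398,404), 6 px below prediction and exactly on the tool's line between the fingers. I correct the pot's position a little and grasp.

```bash
python3 - <<'E'
from h import *
np.set_printoptions(precision=4,suppress=True)
S=1/1.42
x,e=tri(("top0",509*S,313*S),("side0",499*S,279.5*S),("w1",398.7*S,404*S)); w=atz("w1",398.7*S,404*S,.07)
print(x,e,w)
P=(np.array([x[0],x[1],0])+np.array([w[0],w[1],0]))/2
p=P+[0,0,g.h]+MG[:,2]*D
env.movel(p-.09*MG[:,2],velocity=.25); clk()
print("touch",env.movel(p,velocity=.12,guard=8))
env.close_gripper(40); clk("closed"); s=monitor.sense(); print(s["finger_gap"],s["gripper_force"],s["position"],p,s["contact_force"])
snap("wrist","w2",None,1.42)
np.save("P.npy",P)
E
```

```text
[ 0.563  -0.1853  0.0657] [0.002792241480063523, 0.0018363175854135792, 0.0012343036666255145] [ 0.5618 -0.19    0.07  ]
 2.45
touch False
closed 3.71
0.7014672730133051 43.16450882703066 [ 0.5632 -0.1671  0.0389] [ 0.5631 -0.1666  0.0386] [-0.0661 -2.4374  3.0434]
```

View pics/w2.png

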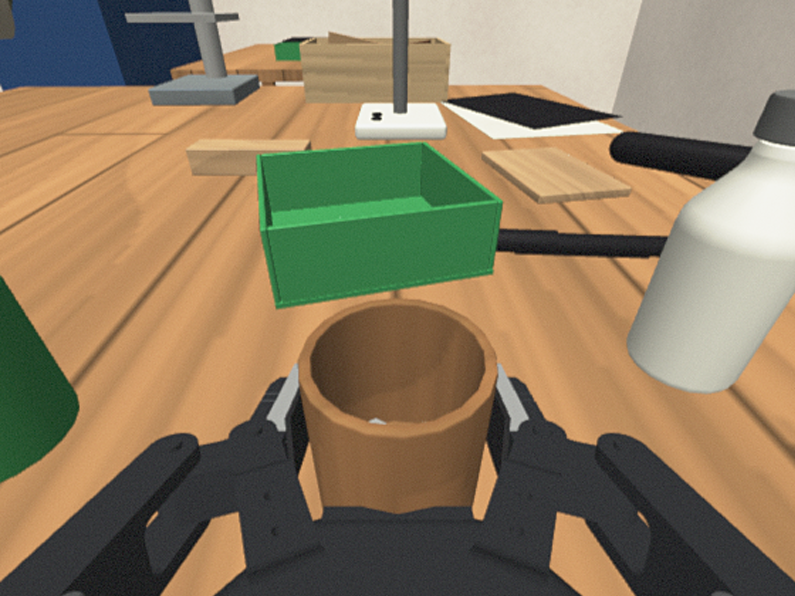

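The pot is held between both pads; its rim spans (300–497, 300–438) and is centred on the tool. Next I lift it, carry it over the tub and tip it.

```bash
cat > pour.py <<'E'
from h import *
from scipy.spatial.transform import Slerp
np.set_printoptions(precision=3,suppress=True,linewidth=150)
S=1/1.42
s=monitor.sense(); Rt=R.from_quat(s["ee_rot"]).as_matrix(); mid=(atz("w2",398*S,438*S,.07)+atz("w2",398*S,300*S,.07))/2
print("mouth in tool",Rt.T@(mid-s["position"]),"assumed",g.m, mid)
az,el,ps=r(-30),r(-60),r(50)
a=np.array([np.cos(az)*np.cos(el),np.sin(az)*np.cos(el),np.sin(el)])
ah=np.array([np.cos(az),np.sin(az),0])
_,MP=g.pose(np.zeros(3),a,ps)
sl=Slerp([0,1],R.from_matrix([MG,MP]))
W=[]
for k in(0,.3,.5,.65,.8,1.):
    M=sl(k).as_matrix(); m=TUB-.02*ah+[0,0,.17-.035*k]; p=m-M@g.m
    W.append((p,M)); j=kinematics.ik(p,q(M))
    print(k,"axis",M@g.a,"t",M[:,2],None if j is None else np.array(j),"cam",p+M@[.1,0,-.144],"body",min((p+M@[x,y,-.073])[2] for x in(-.042,.042) for y in(-.042,.042)))
E
python3 pour.py
```

```text
mouth in tool [ 0.024 -0.001 -0.028] assumed [ 0.024  0.    -0.029] [ 0.561 -0.187  0.07 ]
0 axis [-0. -0.  1.] t [ 0.033  0.956 -0.292] [-0.562  0.729  1.655  0.983  1.689 -0.93 ] cam [ 0.521 -0.052  0.276] body 0.11974615719041208
0.3 axis [0.72  0.004 0.694] t [-0.105  0.942 -0.318] [-0.544  0.741  1.615  0.871  1.755 -0.118] cam [ 0.591 -0.051  0.244] body 0.10217195644208181
0.5 axis [ 0.972 -0.047  0.232] t [-0.19   0.943 -0.274] [-0.53   0.77   1.575  0.84   1.84   0.421] cam [ 0.619 -0.055  0.196] body 0.11416166795660027
0.65 axis [ 0.981 -0.106 -0.163] t [-0.231  0.949 -0.215] [-0.521  0.799  1.546  0.848  1.908  0.825] cam [ 0.623 -0.06   0.154] body 0.11258003686814905
0.8 axis [ 0.832 -0.171 -0.527] t [-0.246  0.958 -0.145] [-0.516  0.832  1.522  0.881  1.966  1.232] cam [ 0.613 -0.066  0.113] body 0.10439291615988419
1.0 axis [ 0.433 -0.25  -0.866] t [-0.221  0.974 -0.054] [-0.515  0.873  1.504  0.955  2.011  1.778] cam [ 0.579 -0.074  0.071] body 0.1045949778977393
```

```bash
python3 - <<'E'
exec(open("pour.py").read().split("W=[]")[0])
env.movel(monitor.sense()["position"]+np.array([0,0,.11]),velocity=.25); clk("lift")
for k in(0,.35,.52,.6,.68,.78,.92):
    M=sl(k).as_matrix(); f=min(1,max(0,(k-.6)/.3)); m=TUB-(.03-.018*f)*ah+[0,0,.17-.015*f]
    j=kinematics.ik(m-M@g.m,q(M)); d=np.abs(np.array(j)-monitor.sense()["joints"]).max(); assert d<1.5,(k,d)
    env.set_joints(j)
    if k>.5: env.hold(.1)
clk("tipped")
j=np.array(monitor.sense()["joints"])
for i in range(4):
    env.set_joints(j+np.array([0,0,0,0,0,.12*(-1)**i])); 
env.set_joints(j); clk("shaken")
print(monitor.sense()["finger_gap"],monitor.sense()["gripper_force"])
snap("side","s3"); snap("top","t3")
a=cv2.resize(np.load("pics/s3.npz")["im"][170:320,230:400],None,fx=2.35,fy=3.0,interpolation=cv2.INTER_CUBIC)
b=cv2.resize(np.load("pics/t3.npz")["im"][170:320,230:400],None,fx=2.35,fy=3.0,interpolation=cv2.INTER_CUBIC)
cv2.imwrite("pics/c3.png",np.hstack([a,b]))
E
```

```text
mouth in tool [ 0.024 -0.001 -0.028] assumed [ 0.024  0.    -0.029] [ 0.561 -0.187  0.07 ]
lift 4.35
tipped 8.7
shaken 10.22
0.6964281475385952 43.230250775814056
```

View pics/c3.png

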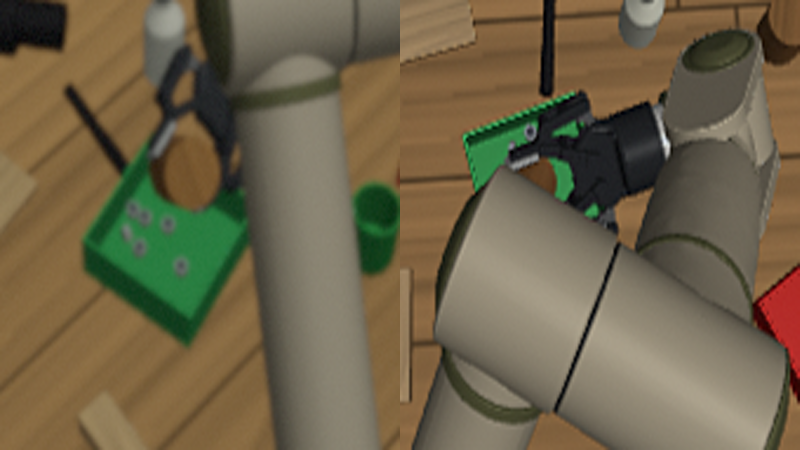

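Six grey nuts lie in the tub in the side crop at (132,208), (145,216), (167,224), (126,232), (139,247) and (181,267). Next is the look at the lens from two places.

```bash
python3 - <<'E'
from h import *
np.set_printoptions(precision=3,suppress=True,linewidth=150)
env.movel(monitor.sense()["position"]+np.array([0,-.03,.13]),velocity=.25); clk("up")
L=np.array([.46,.41,.36])
for i,hd in enumerate((65,40)):
    M=graspR(r(hd),r(-15)); C=L-.27*np.array([np.cos(r(hd)),np.sin(r(hd)),0])-[0,0,.08]
    p=C-M@[.077,0,-.144]; print(kinematics.ik(p,q(M)))
    env.reach(p,q(M)); env.hold(.2); clk(hd); snap("wrist",f"v{i}",None,1.42)
    print(proj(f"v{i}",L)*1.42)
a=[cv2.resize(np.load(f"pics/v{i}.npz")["im"],(400,300),interpolation=cv2.INTER_AREA) for i in(0,1)]
cv2.imwrite("pics/vv.png",np.hstack(a))
E
```

```text
up 11.01
[-0.1    0.568  2.318  1.96   1.742 -1.326]
65 13.87
[398.693 155.587]
[ 0.304  0.547  2.489  2.756  1.735 -1.53 ]
40 14.9
[396.763 155.978]
```

View pics/vv.png

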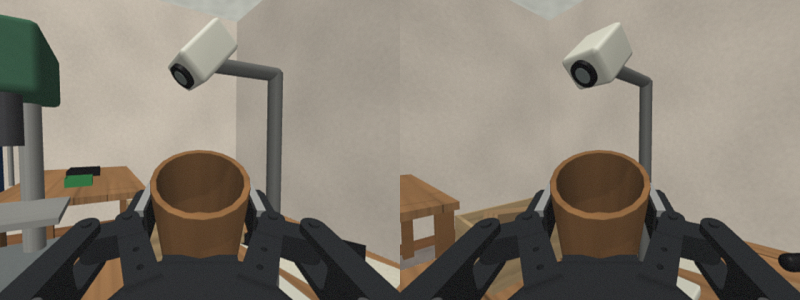

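Both views show the pot still held, and it looks empty. The lens ring is at about (181,76) in the left half and (584−400=184,73) in the right half. I'll enlarge both.

```bash
python3 - <<'E'
from h import *
o=[]
for f,(u,v) in(("v0",(253,104)),("v1",(258,101))):
    im=np.load(f"pics/{f}.npz")["im"][v-40:v+40,u-25:u+25]; o.append(cv2.resize(im,None,fx=7,fy=7,interpolation=cv2.INTER_CUBIC))
cv2.imwrite("pics/lens.png",np.hstack(o)); print(np.hstack(o).shape)
E
```

```text
(560, 700, 3)
```

View pics/lens.png

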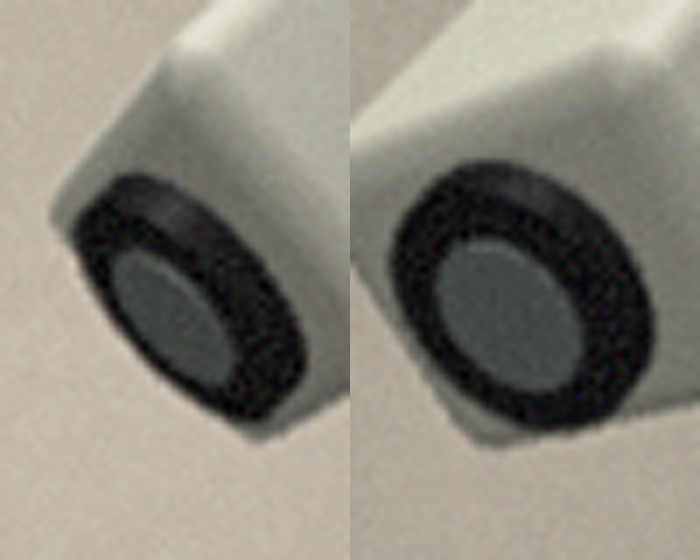

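The enlarged crops show a black ring with a grey glass disc. In the crops the disc is centred at about (175,317) in the left view and (509,315) in the right. I'll fit its outline as a 3D circle in both views.

```bash
cat > fit.py <<'E'
from h import *
from scipy.optimize import least_squares
np.set_printoptions(precision=4,suppress=True)
E=[];k=7
for f,(u,v),(cx,cy) in(("v0",(253,104),(175,317)),("v1",(258,101),(159,315))):
    im=cv2.cvtColor(np.load(f"pics/{f}.npz")["im"][v-40:v+40,u-25:u+25],cv2.COLOR_BGR2GRAY)
    im=cv2.GaussianBlur(cv2.resize(im,None,fx=k,fy=k,interpolation=cv2.INTER_CUBIC),(0,0),3)
    gl=im[cy-10:cy+10,cx-10:cx+10].mean(); th=(gl+im[100:500].min()+6)/2
    _,lab=cv2.connectedComponents((im>th).astype(np.uint8)); c,_=cv2.findContours((lab==lab[cy,cx]).astype(np.uint8),cv2.RETR_EXTERNAL,cv2.CHAIN_APPROX_NONE)
    c=max(c,key=len); el=cv2.fitEllipse(c); print(f,el,len(c),gl,th)
    E.append((f,(c[:,0,:]+.5)/k-.5+[u-25,v-40],tri))
def circ(x,n=48):
    c,yaw,pit,rad=x[:3],x[3],x[4],x[5]
    n_=np.array([np.cos(yaw)*np.cos(pit),np.sin(yaw)*np.cos(pit),-np.sin(pit)]); y=np.array([-np.sin(yaw),np.cos(yaw),0]); z=np.cross(n_,y)
    a=np.linspace(0,2*np.pi,n,endpoint=False); return c+rad*(np.outer(np.cos(a),y)+np.outer(np.sin(a),z)),n_
def res(x):
    P,_=circ(x); o=[]
    for f,c,_ in E:
        e=cv2.fitEllipse((c*50).astype(np.float32)); (ex,ey),(A,B),th=e; th=np.radians(th)
        d=np.array([proj(f,p) for p in P])*50-[ex,ey]
        w=d@np.array([[np.cos(th),-np.sin(th)],[np.sin(th),np.cos(th)]])
        o.append((np.hypot(w[:,0]/(A/2),w[:,1]/(B/2))-1)*(A+B)/200)
    return np.r_[tuple(o)]
s=least_squares(res,[.46,.41,.36,np.pi,np.radians(45),.01]); x=s.x
LENS=x[:3]; NX=circ(x)[1]
print("lens",LENS,"yaw,pitch",np.degrees(x[3:5]),"rad",x[5],"rms px",np.sqrt(np.mean(s.fun**2)))
E
python3 fit.py
```

```text
v0 ((173.76345825195312, 315.6103210449219), (74.61869049072266, 170.0050048828125), 139.15106201171875) 349 65.3575 39.17875
v1 ((159.1035919189453, 314.7688903808594), (118.60543823242188, 176.82862854003906), 138.4241180419922) 422 70.52 42.26
lens [0.4392 0.4076 0.3556] yaw,pitch [186.836   45.6727] rad 9.992854897189602e-18 rms px 3.2897488260666885e-12
```

```bash
python3 - <<'E'
s=open("fit.py").read()
a=s.index("def res"); b=s.index("s=least_squares")
s=s[:a]+'''RAYS=[(f,*zip(*[ray(f,*p) for p in c[::4]])) for f,c,_ in E]
def res(x):
    _,n=circ(x); o=[]
    for f,O,D_ in RAYS:
        O,D_=np.array(O),np.array(D_); P=O+D_*(((x[:3]-O)@n)/(D_@n))[:,None]
        o.append((np.linalg.norm(P-x[:3],axis=1)-x[5])*1000)
    return np.r_[tuple(o)]
'''+s[b:].replace("rms px","rms mm")
open("fit.py","w").write(s)
E
cat >> fit.py <<'E'
cs=[(f,*np.array(cv2.fitEllipse((c*50).astype(np.float32))[0])/50) for f,c,_ in E]
print("tri centres",tri(*cs)); print("foot-based head axis guess",[.587-.1,.41,.38])
if __name__=="__main__":
    J=s.jac; C=np.linalg.inv(J.T@J)*np.mean(s.fun**2); print("sd",np.sqrt(np.diag(C)))
E
python3 fit.py
```

```text
v0 ((173.76345825195312, 315.6103210449219), (74.61869049072266, 170.0050048828125), 139.15106201171875) 349 65.3575 39.17875
v1 ((159.1035919189453, 314.7688903808594), (118.60543823242188, 176.82862854003906), 138.4241180419922) 422 70.52 42.26
lens [0.435  0.416  0.3591] yaw,pitch [182.6158  45.3165] rad 0.010223026999473785 rms mm 0.19840123656187045
tri centres (array([0.435 , 0.4158, 0.3592]), [3.356708037123774e-05, 3.3567080371317876e-05])
foot-based head axis guess [0.487, 0.41, 0.38]
sd [0.     0.0001 0.     0.0033 0.0025 0.    ]
```

```bash
python3 - <<'E'
from h import *
im=np.load("pics/top0.npz")["im"][196:256,125:195]
cv2.imwrite("pics/foot.png",cv2.resize(im,None,fx=10,fy=10,interpolation=cv2.INTER_CUBIC))
E
```

```text
(no output)
```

View pics/foot.png

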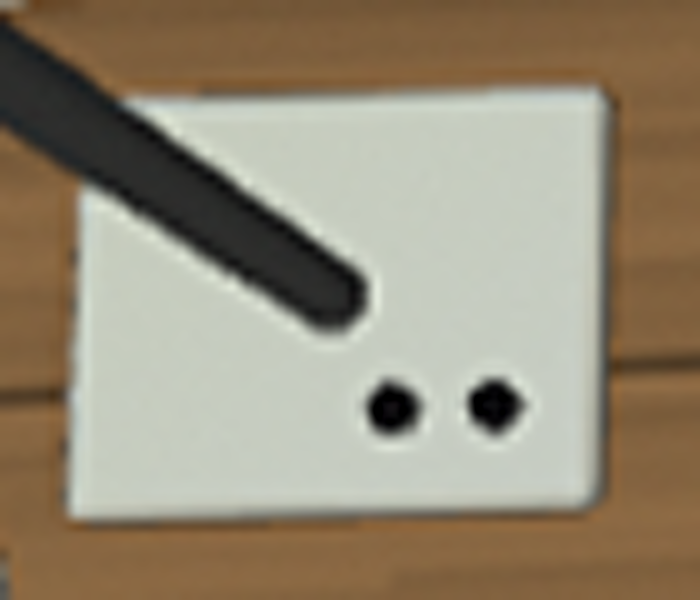

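The foot's top edge runs (135,98)→(598,89), the bottom edge (75,518)→(585,508), the left edge (82,190)→(72,505) and the right edge (604,100)→(597,490). The post's base is at about (335,297).

```bash
python3 - <<'E'
from h import *
np.set_printoptions(precision=4,suppress=True)
w=lambda u,v: atz("top0",125+(u+.5)/10-.5,196+(v+.5)/10-.5,.022)[:2]
for n,a,b in(("top",(135,98),(598,89)),("bot",(75,518),(585,508)),("btn",(392,408),(495,406)),("left",(82,190),(72,505)),("right",(604,100),(597,490))):
    A,B=w(*a),w(*b); d=B-A; print(n,A,B,np.degrees(np.arctan2(d[1],d[0])))
print("post",w(335,297))
clk()
exec(open("fit.py").read().replace('__main__','x'))
# refits with fixed yaw
for yf in(177,178,179,180,181):
    f=lambda z: res(np.r_[z[:3],np.radians(yf),z[3:]])
    t=least_squares(f,[.435,.416,.359,.79,.01]); print(yf,t.x[:3],np.degrees(t.x[3]),np.sqrt(np.mean(t.fun**2)))
E
```

```text
top [0.6547 0.4733] [0.6502 0.3323] -91.80317794730908
bot [0.5265 0.4881] [0.5218 0.3363] -91.79622224203858
btn [0.5549 0.3941] [0.5539 0.3633] -91.8065343673103
left [0.6267 0.4886] [0.5305 0.4891] 179.72206447476935
right [0.6467 0.3305] [0.527  0.3328] 178.9227019445933
post [0.5897 0.4116]
 14.95
v0 ((173.76345825195312, 315.6103210449219), (74.61869049072266, 170.0050048828125), 139.15106201171875) 349 65.3575 39.17875
v1 ((159.1035919189453, 314.7688903808594), (118.60543823242188, 176.82862854003906), 138.4241180419922) 422 70.52 42.26
lens [0.435  0.416  0.3591] yaw,pitch [182.6158  45.3165] rad 0.010223026999473785 rms mm 0.19840123656187045
tri centres (array([0.435 , 0.4158, 0.3592]), [3.356708037123774e-05, 3.3567080371317876e-05])
foot-based head axis guess [0.487, 0.41, 0.38]
177 [0.435 0.416 0.359] 45.96508915331171 0.5418312528788239
178 [0.435 0.416 0.359] 45.82296841193205 0.44826598250798827
179 [0.435 0.416 0.359] 45.694488036457095 0.3644089604834237
180 [0.435  0.416  0.3591] 45.57781673804421 0.2924200910922246
181 [0.435  0.416  0.3591] 45.47126093290516 0.23665242763108585
```

```bash
python3 - <<'E'
from h import *
np.set_printoptions(precision=3,suppress=True,linewidth=150)
L=np.array([.435,.416,.359]); yw,pt=r(178.8),r(45.7)
n=np.array([np.cos(yw)*np.cos(pt),np.sin(yw)*np.cos(pt),-np.sin(pt)]); mo=L+.16*n
ok=[]
for ps in(50,60,70,80,90):
    p,M=g.pose(mo,-n,r(ps)); j=kinematics.ik(p,q(M)); print(ps,p,M[:,2],j if j is None else np.array(j),"cam",p+M@[.1,0,-.144])
p,M=g.pose(mo,-n,r(70))
p0,M0=p-.06*M[:,2]+.03*n,M
env.reach(p0,q(M0)); clk("pre"); env.movel(p,velocity=.1); env.hold(.3); clk("final")
s=monitor.sense(); Rt=R.from_quat(s["ee_rot"]).as_matrix()
mm=np.array(s["position"])+Rt@g.m; print("mouth",mm,"err",mm-mo,"axis dot",(Rt@g.a)@-n,s["finger_gap"],s["gripper_force"])
np.savez("fin.npz",L=L,n=n)
snap("side","f_s"); snap("wrist","f_w"); snap("top","f_t")
ims=[np.load(f"pics/{x}.npz")["im"] for x in("f_w","f_s","f_t")]
cv2.imwrite("pics/fin.png",np.vstack([np.hstack([cv2.resize(ims[0],(400,300)),cv2.resize(ims[1],(400,300))]),np.hstack([cv2.resize(ims[1][170:320,230:430],(400,300)),cv2.resize(ims[2][180:330,80:330],(400,300))])]))
E
```

```text
50 [0.311 0.435 0.213] [ 0.251  0.727 -0.639] [0.451 0.071 2.123 1.216 0.621 0.626] cam [0.356 0.351 0.36 ]
60 [0.309 0.437 0.215] [ 0.155  0.825 -0.543] [0.361 0.117 2.147 1.379 0.819 0.353] cam [0.365 0.342 0.351]
70 [0.307 0.438 0.217] [ 0.049  0.898 -0.438] [0.29  0.189 2.148 1.447 1.021 0.167] cam [0.374 0.335 0.341]
80 [0.304 0.439 0.219] [-0.066  0.943 -0.325] [0.241 0.28  2.126 1.465 1.214 0.028] cam [0.385 0.331 0.331]
90 [0.302 0.44  0.222] [-0.184  0.96  -0.209] [ 0.214  0.379  2.082  1.456  1.392 -0.082] cam [0.396 0.329 0.321]
pre 16.43
final 17.46
mouth [0.323 0.418 0.245] err [ 0. -0.  0.] axis dot 0.9999999201390796 0.6985122633483186 43.209500536322594
```

View pics/fin.png

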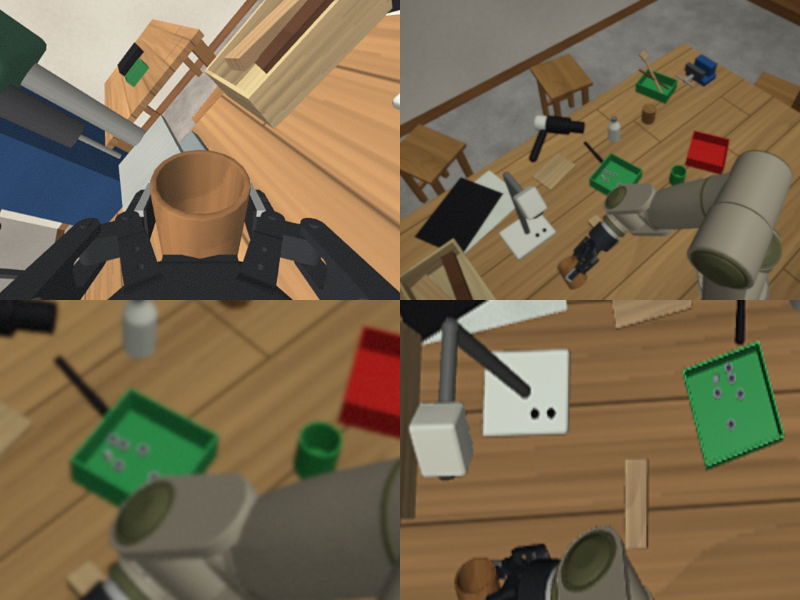

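The last picture shows the pot held steady, its rim in the wrist view at (152–250, 151–215) as before, so it has not slipped. All six nuts are in the tub, and the bystanders in view are where they were.

```bash
python3 -c "
from h import *
print(job.hand_in())"
```

```text
the job is handed in; nothing more can be done
None
```

The job is handed in at about 17.5 s on the robot's clock: all six nuts are in the square tub, and the gripper is holding the empty pot still with its mouth facing the lens, on its line of sight and 16 cm in front, going by my camera measurement of the lens (aim good to perhaps 2–3 degrees).

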